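# Centre the wobbly honey pot on its soapstone plinth

### The job

The blue honey pot stands off-centre on its little soapstone plinth, its foot partly over the edge and easy to knock off. Nudge it gently with your fingertips, low on its belly so that it slides and does not tip, until it stands upright in the middle of the plinth, then take your hand away. Push only, never lift the pot, and leave the plinth and the other things on the shelf where they are.

Things in the scene. Friction and masses are not known exactly. Their poses are not given: they have to be found in the camera images.
- pot: round blue ceramic honey pot, cork stopper fixed in, 0.2 to 0.4 kg. Origin: centre of its underside, z up its axis. 72 mm high; flat foot 40 mm across, belly 76 mm across and upright from 14 to 24 mm above the underside, then 44 mm neck at 48 mm, 50 mm lip at 60 mm. Pushed at the belly it slides (1 to 3 N) and stops with the push; at the neck or lip it tips. Starts 17 to 24 mm off-centre, any direction
- plinth: loose pinkish-grey soapstone plinth, round, 1 kg, 60 mm high: a foot 104 mm across and 14 mm high, sloping in to an upright column 68 mm across from 24 mm up to its flat top. Origin at the centre of its underside, z up. It stands on the bamboo shelf, whose flat top is 18 mm above the work surface.
- plinth_top (a point): centre of the plinth's flat top (68 mm across), 60 mm above its underside: where the centre of the pot's underside belongs
- funnel: bystander: white plastic funnel standing mouth down, 110 mm across, 115 mm high, a small tab at its rim reaching 66 mm from the axis; origin at the centre of its underside. Leave alone.
- jug: bystander: aluminium jug, 96 mm across, 135 mm high, handle reaching 83 mm out on its +y side; origin at the centre of its underside. Leave alone.
- pump_can: bystander: steel pump can, 84 mm across, body 105 mm high, spout reaching 90 mm out to its +y side at 145 mm height, thumb lever to 64 mm on its -y side; origin at the centre of its underside. Leave alone.
- cabinet: bystander: small green plastic cabinet fixed to the shelf, 130 mm deep (x) by 170 mm wide (y) by 150 mm high, a white knob latch on its -x face standing out to 91 mm from its origin, which is the centre of its underside. Leave alone.
Things that resemble listed ones, but are neither listed nor needed, are in the scene too. There is more than one size of the pot; the one meant has the size given above.

How it is judged (in metres and radians):
At the end, for the whole second after the job is handed in: the pot stands still and upright (within 0.06 rad) on the plinth's top, its axis within 8 mm of the plinth's centre; the plinth and the loose bystanders are within 15 mm of where they began (horizontal distance between pot and plinth_top below 0.008 m and z of pot in the frame of plinth between 0.057 and 0.063 m and angle between pot's own z axis and vertical below 0.06 rad and linear speed of pot below 0.01 m/s and distance of each of plinth, funnel, jug, pump_can from where it was at the start of the episode below 0.015 m); the robot touches nothing.
It fails at once if the pot is lifted off the plinth (underside centre more than 10 mm above the plinth's top) (z of pot in the frame of plinth above 0.07 m).
It fails at once if the pot is tipped (more than 0.35 rad) or falls off (angle between pot's own z axis and vertical above 0.35 rad or z of pot in the frame of plinth below 0.045 m).
It fails at once if the pot is pushed or squeezed hard (more than 15 N), or pushed with the arm or gripper's body instead of the fingers (more than 1 N) (contact force between the fingers and pot above 15 N or contact force between the arm and pot above 1 N).
It fails at once if the plinth is shifted more than 15 mm (distance of plinth from where it was at the start of the episode above 0.015 m).
It fails at once if a bystander is disturbed (loose ones shifted more than 15 mm, the cabinet knocked with more than 10 N) (distance of any of funnel, jug, pump_can from where it was at the start of the episode above 0.015 m or contact force between any of the arm, the fingers and cabinet above 10 N).
It also fails if it takes over 51 s, if anything falls off the work surface, if the arm or the gripper's body presses on something with over 40 N, if the wrist force passes 120 N, or if a joint passes its speed limit or range.

### The arm

A 6-joint arm with a two-finger parallel gripper is mounted at the origin on the work surface. World frame = base frame: x ahead of the robot, y to its left, z up, the work surface at z = 0. Lengths are in mm, angles in rad, forces in N, time in s.
With the tool pointing down it reaches from about 150 to 775 mm from the base axis. Payload 6.1 kg.
Tool frame: the origin (TCP) lies between the finger pads; the fingertips stand 11 mm ahead of it and the grasp point (between the pads) lies 8 mm behind it; z points along the fingers, y is the direction in which the jaws open and shut (so a half turn about z gives the same grasp; the last joint's range is limited). The gripper opens to 85 mm and grips with 20 to 120 N. Pads are 22 mm wide; open, the fingers measure 114 mm over their backs; the gripper's body (76 mm by 85 mm) begins 54 mm behind the grasp point. The pads swing forward as they close: fully open they stand 13 mm farther back than shut.
Start: joints at [-1.158, 0.126, -0.04, 1.405, 0, 1.571], TCP at [210.609, -480.887, 242.295] pointing down, gripper open.
Joint ranges: [-2.72, 2.72], [-0.95, 1.95], [-1.27, 1.35], [-1.78, 2.02], [-1.46, 1.47], [-3.14, 3.14]. Speed limits (rad/s): [2.39, 2.39, 3.01, 3.14, 3.14, 3.14].

### API

Orientations are given as a unit quaternion [w, x, y, z].
In Python, from workcell import readout, optics, order gives the robot as it stands. The module is installed in compiled form; this text tells all that it offers.
- The arm moves only by the shell command python3 -m handwheel 'ROWS' [FORCE]. ROWS is JSON, a list of rows, each a list of 3 entries, a list of its own where there are three numbers: the gripper command: -1 is shut, 1 is fully open, values between are in proportion, then the shift along the tool's x, y, z in units of 0.02 m (1.0 is 0.02 m), then the turn about the tool's z in units of 6 degrees (1.0 is 6 degrees). A call has 1 to 20 rows; each row shifts and turns the commanded pose from where the row before left it, along the tool's axes as they then stand; what a row does not reach is not made up. A row lasts 1/12 s, in which the tool goes at most 41.7 mm and 7.16 degrees, less where a joint would pass 70% of its speed; a pose out of reach is approached as far as the arm can. A call with a number of a shift or a turn outside -1 to 1 is refused whole. A call with a gripper value outside its range is refused whole. The fingers move at their own pace and stop on an object; FORCE is the grip in N (left out, the last holds). Time passes only in rows, so rows that do not move let the fingers close. It gives the time, the measured TCP pose, the force and the opening at its end, in the units of the state.
- readout.observe(): the state, without advancing time (a new reading comes with each control period).
- optics.grab_frame(name): name is "scene" or "side" or "wrist"; returns a dict with "image" (400x640x3 uint8, red, green, blue), "depth" (400x640 float32, mm along the optical axis (not along the pixel's ray), 0 where there is no reading), "camera_matrix" (3x3 intrinsics, pixels), "origin" and "attitude" of the camera in the world. Camera axes: x right, y down, z forward; pixel columns grow to the right and rows downward; lengths in mm; the calibration is good to about 2 mm. A picture is of the moment at which its call begins.
- order.hand_in(): hands the job in, once; it reports no verdict.
The state is a dict: "clock": time; "qpos": joint angles; "qvel": joint speeds; "tau": joint torques, N m; "eef_pos": TCP position; "eef_rot": TCP orientation; "force": force on the tool from outside, world axes, zero at the start; "wrist_torque": the same for the moment, N m; "grip_width": opening from 0.0 (shut) to 1.0 (fully open).
Only numpy, scipy, OpenCV 4.12 (cv2) and the standard library are available. Lean on these libraries where they do the work, as an engineer would, in place of code of your own. Each camera call takes 0.05 s, during which the arm holds its last target.

## Working session

There is one attempt and no reset: what is moved stays moved. The work goes in short steps, Python scripts to look and compute and a shell command to move; the robot and the scene stay as the last step left them, time stands still between calls to the robot, and variables do not carry over. Pictures are saved under pics/ and viewed, and the job is handed in when it is done.

```bash
mkdir -p pics
cat > h.py <<'E'
import numpy as np,cv2,json
from workcell import readout,optics,order
from scipy.spatial.transform import Rotation as R
def rot(q): return R.from_quat([q[1],q[2],q[3],q[0]]).as_matrix()
def grab(n,tag):
    f=optics.grab_frame(n); cv2.imwrite(f'pics/{tag}.png',f['image'][:,:,::-1])
    np.savez(f'pics/{tag}.npz',**{k:np.array(v) for k,v in f.items()}); return f
def load(tag): return dict(np.load(f'pics/{tag}.npz'))
def cloud(f):
    K=f['camera_matrix'];d=f['depth'].astype(float)
    v,u=np.mgrid[:d.shape[0],:d.shape[1]]
    p=np.stack([(u-K[0,2])/K[0,0]*d,(v-K[1,2])/K[1,1]*d,d],-1)
    A=np.array(f['attitude']); A=rot(A) if A.shape==(4,) else A
    P=p@A.T+np.array(f['origin']); P[d<=0]=np.nan; return P
E
python3 - <<'E'
from h import *
s=readout.observe();print(s)
for n in('scene','side','wrist'):
    f=grab(n,n+'0');print(n,f['origin'],f['attitude'],f['camera_matrix'])
E
```

```text
{'clock': 0.0, 'qpos': array([-1.15796570e+00,  1.26354319e-01, -4.06136962e-02,  1.40540649e+00,
       -4.64307563e-05,  1.57080753e+00]), 'qvel': array([-0.00115642,  0.00054273,  0.00151366, -0.00027156,  0.00157636,
        0.00201306]), 'tau': array([-2.24136334e-04, -4.35914862e+01,  3.52922630e+01,  1.73739810e-02,
       -1.75990311e-05, -1.31176989e-07]), 'eef_pos': array([ 210.4600244 , -480.53449292,  241.53933072]), 'eef_rot': array([-7.67578760e-04,  9.78772732e-01,  2.04947103e-01, -1.84452662e-04]), 'force': array([ 0.34187981,  0.31313498, -0.54391654]), 'wrist_torque': array([ 0.01303756, -0.01587175, -0.05202065]), 'grip_width': 1.000363120227312}
scene [ 734.03417889 -450.67671239  857.08174998] [-0.2804271   0.92834857  0.23268357 -0.07340253] [[400.85233886   0.         315.17098017]
 [  0.         400.85233886 191.43101568]
 [  0.           0.           1.        ]]
side [ 317.40915266 -904.93894948  571.17949143] [-0.51445623  0.85109836 -0.09285471  0.04841872] [[398.71182791   0.         317.65179566]
 [  0.         398.71182791 192.7779426 ]
 [  0.           0.           1.        ]]
wrist [ 277.09182694 -451.63525845  372.3700971 ] [ 0.12222611  0.82799234 -0.54127682 -0.08067751] [[348.15626873   0.         315.54116349]
 [  0.         348.15626873 194.59585613]
 [  0.           0.           1.        ]]
```

View pics/scene0.png

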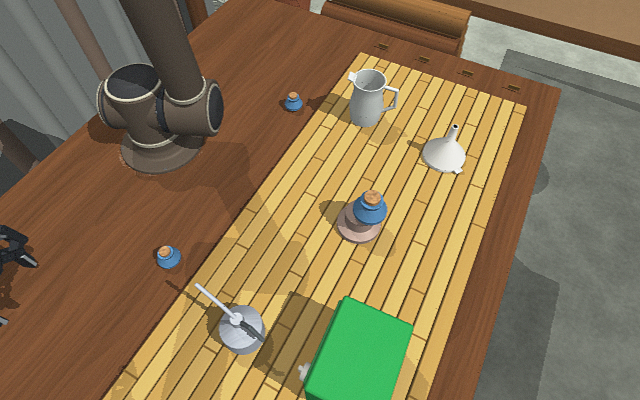

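View pics/side0.png

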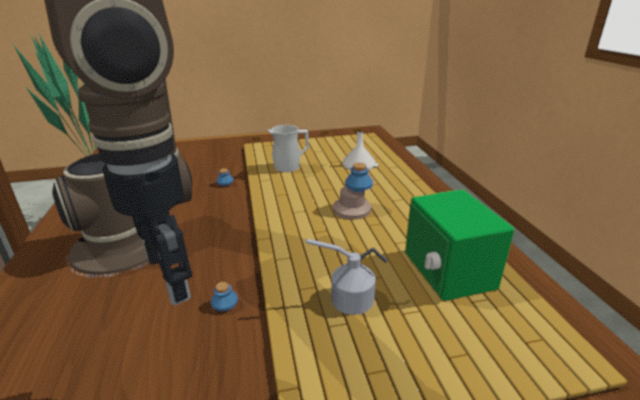

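View pics/wrist0.png

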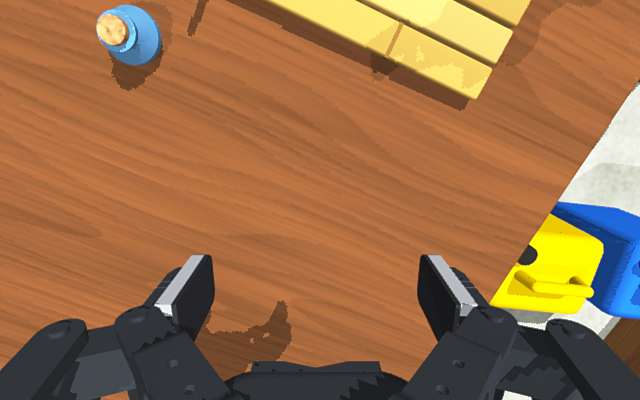

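The scene view shows the target pot at about (370,207), on the plinth at about (358,225). The funnel is at (444,155), the jug at (368,98), the pump can at (242,330) and the cabinet at (360,350). The two small pots on the wood are decoys. Next I'll measure from the depth images.

```bash
cat >> h.py <<'E'
from scipy.optimize import least_squares
def prof(z): # pot radius vs height above underside
    return np.interp(z,[0,14,24,48,60,72],[20,38,38,22,25,25])
def circ(P,r=None,x0=None):
    x0=P[:,:2].mean(0) if x0 is None else x0
    if r: f=lambda p:np.hypot(P[:,0]-p[0],P[:,1]-p[1])-r
    else: f=lambda p:np.hypot(P[:,0]-p[0],P[:,1]-p[1])-p[2]
    return least_squares(f,list(x0)+([] if r else [40]),loss='soft_l1',f_scale=1.5)
E
python3 - <<'E'
from h import *
for t,(u0,u1,v0,v1) in {'scene0':(325,400,180,250),'side0':(325,380,155,222)}.items():
    f=load(t);P=cloud(f)[v0:v1,u0:u1];I=f['image'][v0:v1,u0:u1].astype(int)
    blue=(I[...,2]>I[...,0]+40)
    B=P[blue];print(t,'blue',len(B),np.nanpercentile(B,[2,50,98],axis=0).round(0).tolist())
    nz=~np.isnan(P[...,2])
    for a,b in((70,75),(76,80),(92,102),(135,155)):
        m=nz&(P[...,2]>a)&(P[...,2]<b); Q=P[m]
        if len(Q)<8: print(a,b,len(Q));continue
        r={70:None,76:None,92:38,135:None}[a]; c=circ(Q,r);print(a,b,len(Q),Q.mean(0).round(1),c.x.round(1),np.sqrt(np.mean(c.fun**2)).round(2))
    m=nz&(P[...,2]>40)&(P[...,2]<70);c=circ(P[m],34);print('col',m.sum(),c.x,np.sqrt(np.mean(c.fun**2)))
    # foot vertical rim r52 z18..32
    m=nz&(P[...,2]>22)&(P[...,2]<30);c=circ(P[m],52);print('foot',m.sum(),c.x,np.sqrt(np.mean(c.fun**2)))
for t,(u,v,w) in {}.items():pass
f=load('scene0');P=cloud(f)
for n,(u0,u1,v0,v1) in dict(funnel=(415,475,120,178),jug=(340,405,62,130),can=(190,270,280,360),cab=(290,415,290,399)).items():
    Q=P[v0:v1,u0:u1].reshape(-1,3);Q=Q[Q[:,2]>26];print(n,np.percentile(Q,[1,50,99],axis=0).round(0).tolist())
I=f['image'];im=cv2.resize(I[170:260,310:420],None,fx=6,fy=6,interpolation=cv2.INTER_CUBIC);cv2.imwrite('pics/c1.png',im[:,:,::-1])
f=load('side0');im=cv2.resize(f['image'][150:225,310:400],None,fx=7,fy=7,interpolation=cv2.INTER_CUBIC);cv2.imwrite('pics/c2.png',im[:,:,::-1])
E
```

```text
scene0 blue 653 [[586.0, -27.0, 95.0], [626.0, -10.0, 113.0], [653.0, 24.0, 139.0]]
70 75 37 [601.2 -20.5  73.1] [600.9   4.   31.9] 3.49
76 80 123 [585.   -8.9  77.5] [605.4   8.5  33.2] 4.06
92 102 97 [624.9 -17.   97.7] [618.6  10.8] 0.99
135 155 352 [620.    4.8 143.8] [619.4   7.1  15.7] 5.37
col 205 [599.75908582   5.56636387] 1.4064343100595464
foot 86 [599.74235169   6.42551157] 8.87389197542852
side0 blue 400 [[584.0, -25.0, 93.0], [610.0, -12.0, 112.0], [643.0, 7.0, 138.0]]
70 75 43 [589.6 -17.6  72.8] [598.5   6.5  32.8] 1.29
76 80 145 [590.8  -1.8  77.7] [595.    2.   21.8] 8.21
92 102 91 [609.1 -16.4  97. ] [617.8  13.1] 1.37
135 155 165 [614.9   3.9 143.4] [616.7  10.   16.4] 5.2
col 460 [600.42334976  11.2074512 ] 157.0073254037858
foot 141 [599.47438167  10.20188696] 132.64840513919734
funnel [[662.0, 248.0, 27.0], [713.0, 282.0, 51.0], [763.0, 326.0, 132.0]]
jug [[419.0, 290.0, 29.0], [474.0, 317.0, 109.0], [544.0, 378.0, 154.0]]
can [[424.0, -374.0, 30.0], [511.0, -339.0, 86.0], [559.0, -295.0, 164.0]]
cab [[654.0, -380.0, 110.0], [722.0, -295.0, 167.0], [792.0, -213.0, 169.0]]
```

View pics/c1.png

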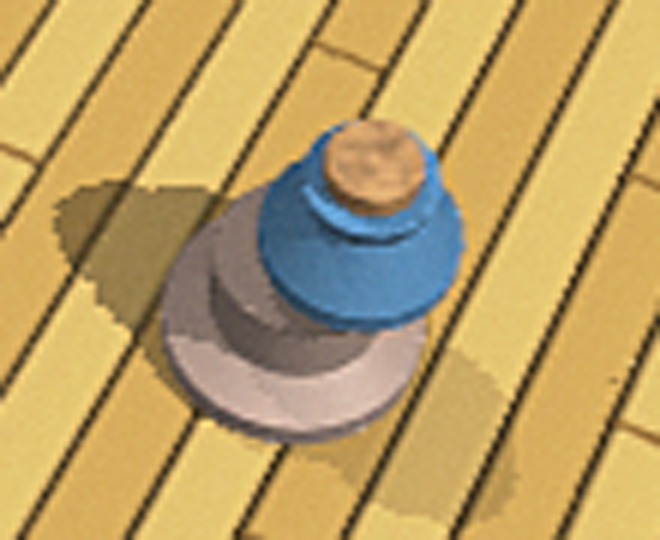

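View pics/c2.png

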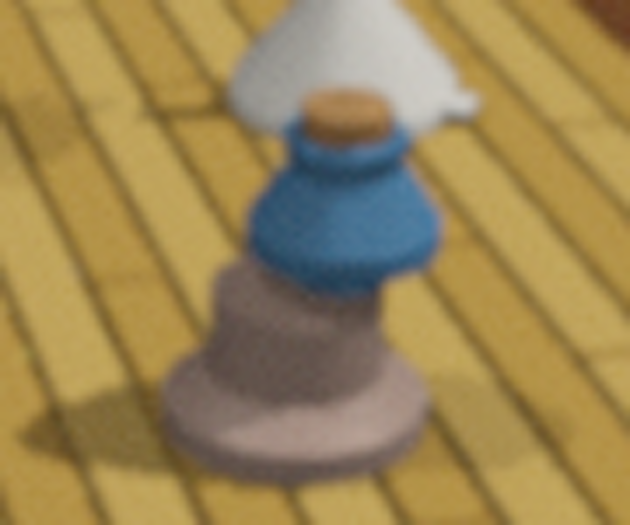

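Pot is at about (618,11) and the plinth at about (600,6.5), so the offset is about 19 mm toward +x. That fits the stated 17–24 mm. I'll push from the far side with shut fingers, using the tool's −x face. First I shut the fingers, turn the tool by 8.6°, and travel across at height.

```bash
python3 -m handwheel '[[-1,[0,0,-0.5],0.72],[-1,[0,0,-0.5],0.72],[-1,[1,-0.62,0],0],[-1,[1,-0.62,0],0],[-1,[1,-0.62,0],0],[-1,[1,-0.62,0],0],[-1,[1,-0.62,0],0],[-1,[1,-0.62,0],0],[-1,[1,-0.62,0],0],[-1,[1,-0.62,0],0],[-1,[1,-0.62,0],0],[-1,[1,-0.62,0],0],[-1,[1,-0.62,0],0],[-1,[1,-0.62,0],0],[-1,[1,-0.62,0],0],[-1,[1,-0.62,0],0],[-1,[1,-0.62,0],0],[-1,[0,0,0],0]]' 20
python3 -m handwheel '[[-1,[1,-0.62,0],0],[-1,[1,-0.62,0],0],[-1,[1,-0.62,0],0],[-1,[1,-0.62,0],0],[-1,[1,-0.62,0],0],[-1,[1,-0.62,0],0],[-1,[1,-0.62,0],0],[-1,[1,-0.62,0],0],[-1,[1,-0.62,0],0],[-1,[1,-0.62,0],0],[-1,[1,-0.62,0],0],[-1,[1,-0.62,0],0],[-1,[1,-0.62,0],0],[-1,[1,-0.62,0],0],[-1,[1,-0.62,0],0],[-1,[0,0,0],0],[-1,[0,0,0],0],[-1,[0,0,0],0]]'
python3 - <<'E'
from h import *
s=readout.observe();print(s['clock'],s['eef_pos'],rot(s['eef_rot']).round(3),s['force'])
for n in('scene','side','wrist'): grab(n,n+'1')
E
```

```text
clock: 1.65
eef_pos: [454.1, -221.2, 261.7]
eef_rot: [-0.001, 0.991, 0.132, 0.0]
force: [0.4, -0.4, 0.2]
grip_width: -0.003
clock: 3.15
eef_pos: [693.4, 33.2, 261.8]
eef_rot: [0.0, 0.991, 0.131, -0.001]
force: [0.7, -0.1, -1.2]
grip_width: -0.003
3.15 [693.4242252   33.17931716 261.84445376] [[ 0.966  0.259 -0.001]
 [ 0.259 -0.966 -0.   ]
 [-0.001  0.    -1.   ]] [ 0.69406673 -0.14400768 -1.17550432]
```

View pics/wrist1.png

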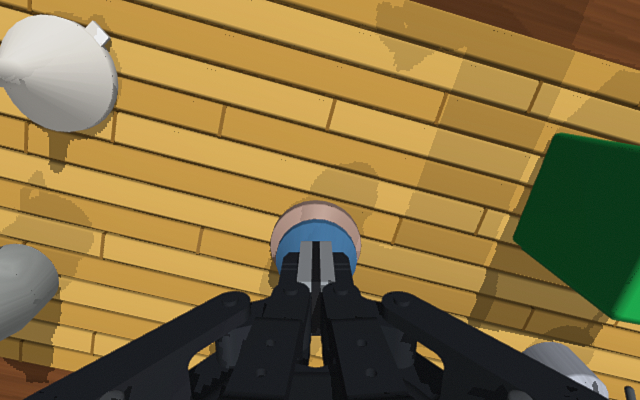

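View pics/side1.png

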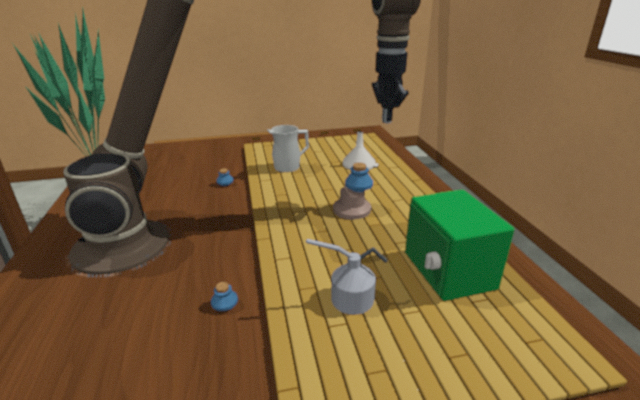

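View pics/scene1.png

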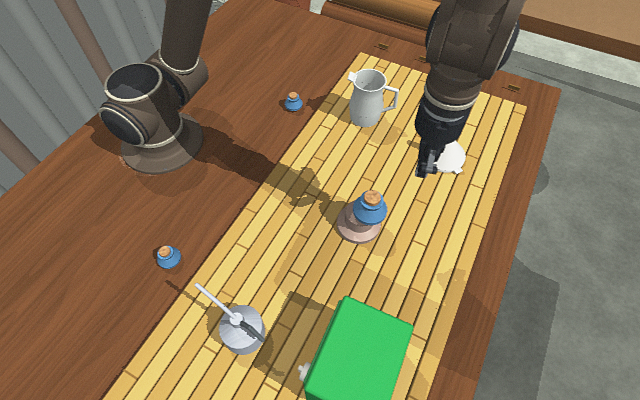

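```bash
cat >> h.py <<'E'
def fitpot(f,box):
    u0,u1,v0,v1=box;P=cloud(f)[v0:v1,u0:u1];I=f['image'][v0:v1,u0:u1].astype(int)
    blue=(I[...,2]>I[...,0]+40)&(P[...,2]>90)&(P[...,2]<124)&(abs(P[...,0]-610)<70)&(abs(P[...,1]-8)<60)
    Q=P[blue]
    g=lambda p:np.hypot(Q[:,0]-p[0],Q[:,1]-p[1])-prof(Q[:,2]-78-p[2])
    c=least_squares(g,[610,8,0],loss='soft_l1',f_scale=1.5)
    nb=(~(I[...,2]>I[...,0]-5))|(abs(I[...,2]-I[...,0])<60)
    pk=(I[...,0]-I[...,2]<60)&~(I[...,2]>I[...,0]+15)&(P[...,2]>45)&(P[...,2]<73)&(np.hypot(P[...,0]-600,P[...,1]-7)<42)
    C=P[pk]; d=circ(C,34,[600,7])
    return c.x.round(1),np.std(c.fun).round(2),len(Q),d.x.round(1),np.std(d.fun).round(2),len(C),(c.x[:2]-d.x).round(1)
E
python3 - <<'E'
from h import *
for i in '01':
    print(fitpot(load('scene'+i),(325,400,180,250)));print(fitpot(load('side'+i),(325,385,155,222)))
E
```

```text
(array([618.8,  10.4,  -1.2]), np.float64(1.25), 502, array([599.9,   5.9]), np.float64(1.05), 158, array([18.8,  4.5]))
(array([6.177e+02, 1.310e+01, 1.000e-01]), np.float64(1.81), 313, array([598.9,   8.3]), np.float64(1.42), 226, array([18.8,  4.8]))
(array([618.9,  10. ,  -1.2]), np.float64(1.32), 503, array([600. ,   5.9]), np.float64(0.62), 158, array([18.9,  4.1]))
(array([ 6.178e+02,  1.280e+01, -2.000e-01]), np.float64(1.92), 314, array([598.6,   8.2]), np.float64(1.37), 225, array([19.1,  4.6]))
```

Both cameras agree that the pot sits (18.9, 4.5) mm from the plinth's centre, with the tool axis within 2° of that line. Now I descend beside the pot, with about 29 mm of gap.

```bash
python3 -m handwheel '[[-1,[0,0.06,1],0],[-1,[0,0,1],0],[-1,[0,0,1],0],[-1,[0,0,1],0],[-1,[0,0,1],0],[-1,[0,0,0.9],0],[-1,[0,0,0.7],0],[-1,[0,0,0.7],0],[-1,[0,0,0.5],0],[-1,[0,0,0.1],0],[-1,[0,0,0],0],[-1,[0,0,0],0]]'
python3 - <<'E'
from h import *
s=readout.observe();print(s['clock'],s['eef_pos'],rot(s['eef_rot']).round(3)[:,2],s['force'])
for n in('scene','side','wrist'): grab(n,n+'2')
for n,(a,b,c,d) in dict(scene=(310,450,90,260),side=(310,440,80,225)).items():
    I=load(n+'2')['image'];cv2.imwrite(f'pics/{n}2c.png',cv2.resize(I[c:d,a:b],None,fx=3.5,fy=3.5,interpolation=cv2.INTER_CUBIC)[:,:,::-1])
E
```

```text
clock: 4.3
eef_pos: [694.3, 32.4, 105.3]
eef_rot: [0.0, 0.991, 0.13, 0.001]
force: [-0.7, 0.3, -0.4]
grip_width: -0.0
4.3 [694.33483216  32.39862801 105.27457873] [ 0.001  0.    -1.   ] [-0.69468013  0.32090059 -0.36031192]
```

View pics/scene2c.png

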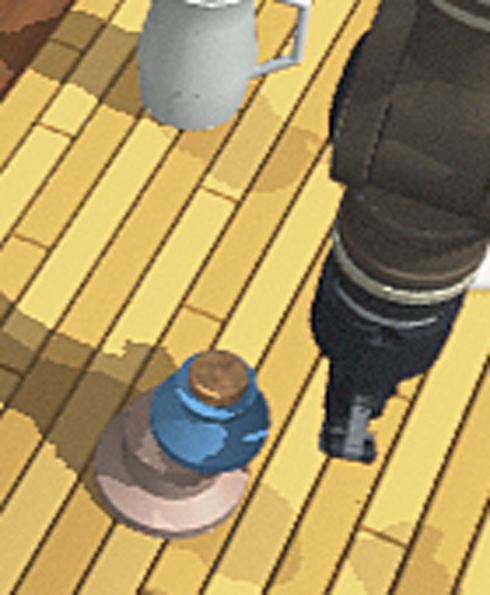

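View pics/side2c.png

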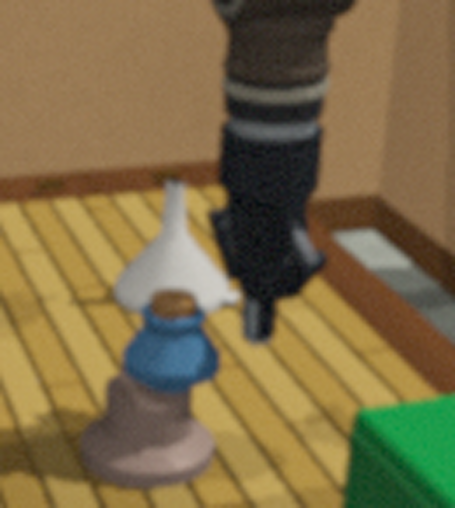

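View pics/wrist2.png

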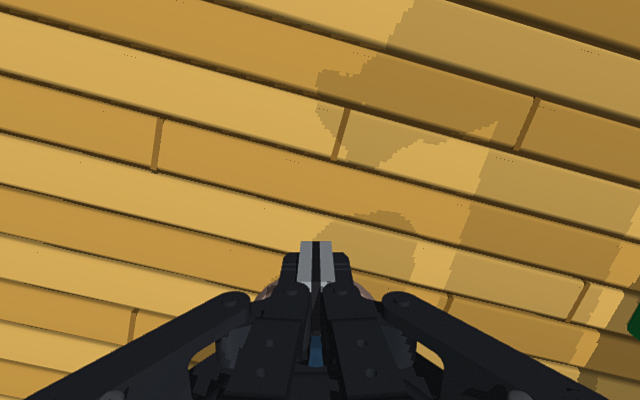

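The hand is vertical on the pot's far side. In the side crop, the tip at (258,338) is level with the pot's belly to within what I can judge there. I'll measure the tip height and finger extents from depth.

Run:
```python
from h import *
s=readout.observe();t=s['eef_pos'];M=rot(s['eef_rot'])
for n in('scene','side'):
    P=cloud(load(n+'2')).reshape(-1,3);P=P[~np.isnan(P[:,0])];L=(P-t)@M
    m=(abs(L[:,0])<30)&(abs(L[:,1])<35)&(L[:,2]<25)&(L[:,2]>-75);L=L[m]
    print(n,'tip',np.percentile(L[:,2],[95,98,99.5]).round(1))
    for a in range(-75,20,10):
        q=L[(L[:,2]>=a)&(L[:,2]<a+10)]
        if len(q)>5:print(a,len(q),np.percentile(q[:,0],[3,97]).round(1),np.percentile(q[:,1],[3,97]).round(1))
```

```text
scene tip [ 5.1  6.6 11.5]
-75 7 [-16.   16.1] [19.  20.8]
-65 17 [-17.1  16.6] [ 0.2 20.6]
-55 20 [-13.6  15.6] [17.4 33.6]
-45 25 [-13.4   3.2] [12.5 30. ]
-35 7 [-12.2  -7.4] [ 7.8 16.8]
5 6 [-11.   -6.9] [-0.2  9.7]
side tip [ 2.6  7.8 10. ]
-75 57 [-18.    3.1] [-16.4  27.9]
-65 46 [-18.6   5.8] [-32.7  17.5]
-55 53 [-16.7  -0.3] [-31.6  34. ]
-45 68 [-14.    8.8] [-31.   33.5]
-35 25 [-14.   -5.6] [-24.2  16.1]
-25 35 [-12.    3.8] [-6.3 15.4]
-15 31 [-13.5   4. ] [-5.  16.2]
-5 31 [-13.   7.] [-3.2 13.9]
5 13 [-12.8   7.9] [-4.6  8.8]
```

Half-width at the tip is 11–12 mm and the tip is at z≈94. I'll lower it 3 mm, so the face spans the upright band at z 92–102, then close most of the gap.

```bash
python3 -m handwheel '[[-1,[0,0,0.15],0],[-1,[-0.2,0,0],0],[-1,[-0.2,0,0],0],[-1,[-0.2,0,0],0],[-1,[-0.2,0,0],0],[-1,[-0.15,0,0],0],[-1,[-0.1,0,0],0],[-1,[-0.05,0,0],0],[-1,[-0.05,0,0],0],[-1,[-0.05,0,0],0],[-1,[0,0,0],0],[-1,[0,0,0],0],[-1,[0,0,0],0]]'
python3 - <<'E'
from h import *
s=readout.observe();t=s['eef_pos'];print(t,s['force'],t[0]*.966+t[1]*.259)
for n in('scene','side'): grab(n,n+'3')
print(fitpot(load('scene3'),(325,400,180,250)));print(fitpot(load('side3'),(325,372,155,222)))
for n,(a,b,c,d) in dict(scene=(310,450,140,260),side=(310,420,100,225)).items():
    I=load(n+'3')['image'];cv2.imwrite(f'pics/{n}3c.png',cv2.resize(I[c:d,a:b],None,fx=4.5,fy=4.5,interpolation=cv2.INTER_CUBIC)[:,:,::-1])
E
```

```text
clock: 5.53
eef_pos: [671.0, 26.5, 101.3]
eef_rot: [-0.0, 0.991, 0.131, 0.0]
force: [-0.2, 0.1, -0.3]
grip_width: 0.004
[671.01401296  26.4867975  101.26132313] [-0.19302122  0.07632313 -0.34303387] 655.0596170698409
(array([618.7,  10.2,  -1.4]), np.float64(1.29), 497, array([600. ,   5.9]), np.float64(0.63), 162, array([18.7,  4.3]))
(array([ 6.177e+02,  1.260e+01, -3.000e-01]), np.float64(1.91), 308, array([598.8,   8.4]), np.float64(1.38), 222, array([19. ,  4.2]))
```

View pics/scene3c.png

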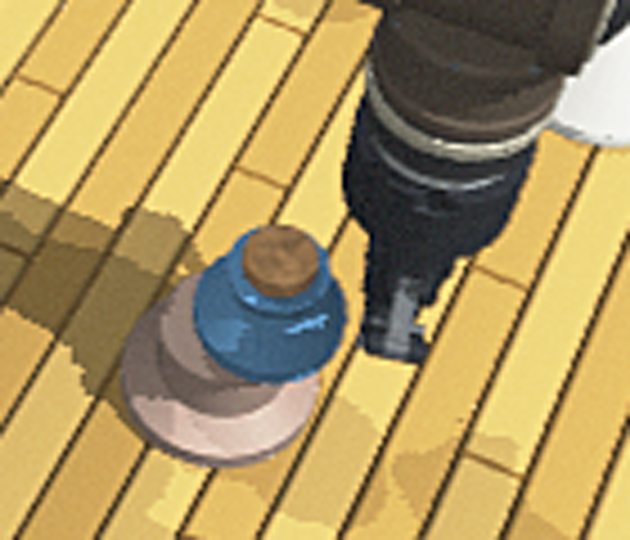

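View pics/side3c.png

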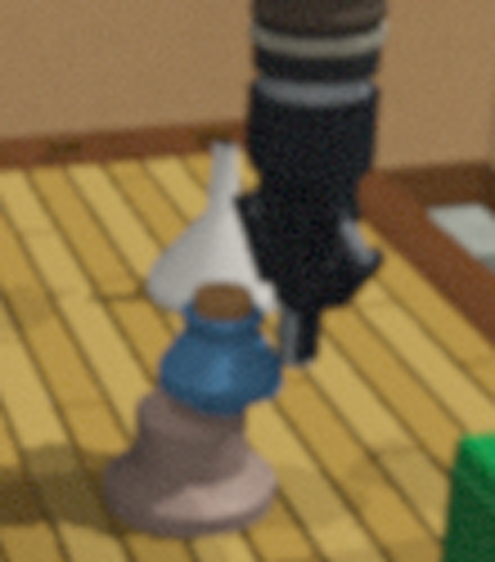

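The finger is about 5 mm from the belly, level with it and in line. Now I push slowly at 12 mm/s.

```bash
python3 -m handwheel '[[-1,[-0.05,0,0],0],[-1,[-0.05,0,0],0],[-1,[-0.05,0,0],0],[-1,[-0.05,0,0],0],[-1,[-0.05,0,0],0],[-1,[-0.05,0,0],0],[-1,[-0.05,0,0],0],[-1,[-0.05,0,0],0],[-1,[-0.05,0,0],0],[-1,[-0.05,0,0],0]]'
python3 - <<'E'
from h import *
s=readout.observe();t=s['eef_pos'];print(t,s['force'],t[0]*.966+t[1]*.259)
for n in('scene','side'): grab(n,n+'4')
print(fitpot(load('scene4'),(325,400,180,250)));print(fitpot(load('side4'),(325,370,155,222)))
E
```

```text
clock: 6.47
eef_pos: [661.4, 23.9, 101.4]
eef_rot: [-0.0, 0.991, 0.131, 0.0]
force: [0.3, 0.8, -0.7]
grip_width: -0.0
[661.37450918  23.8876348  101.38006859] [ 0.30420396  0.84471361 -0.71927583] 645.0746732839507
(array([615.7,   9.2,  -1.3]), np.float64(1.22), 502, array([600. ,   5.9]), np.float64(0.69), 155, array([15.7,  3.3]))
(array([614.1,  11.8,   0. ]), np.float64(1.85), 305, array([598.9,   8.2]), np.float64(1.48), 228, array([15.2,  3.6]))
```

It's sliding along the planned line, with about 15.8 mm left.

```bash
python3 -m handwheel '[[-1,[-0.05,0,0],0],[-1,[-0.05,0,0],0],[-1,[-0.05,0,0],0],[-1,[-0.05,0,0],0],[-1,[-0.05,0,0],0],[-1,[-0.05,0,0],0],[-1,[-0.05,0,0],0],[-1,[-0.05,0,0],0],[-1,[-0.05,0,0],0],[-1,[-0.05,0,0],0]]'
python3 - <<'E'
from h import *
s=readout.observe();t=s['eef_pos'];print(t,s['force'],t[0]*.966+t[1]*.259)
for n in('scene','side'): grab(n,n+'5')
print(fitpot(load('scene5'),(325,400,180,250)));print(fitpot(load('side5'),(325,368,155,222)))
for n,(a,b,c,d) in dict(scene=(310,450,140,260),side=(310,420,100,225)).items():
    I=load(n+'5')['image'];cv2.imwrite(f'pics/{n}5c.png',cv2.resize(I[c:d,a:b],None,fx=4.5,fy=4.5,interpolation=cv2.INTER_CUBIC)[:,:,::-1])
E
```

```text
clock: 7.4
eef_pos: [651.5, 21.2, 101.3]
eef_rot: [-0.0, 0.991, 0.131, 0.0]
force: [2.0, 0.9, 0.1]
grip_width: 0.001
[651.50801151  21.23364451 101.29911559] [1.97895047 0.91366275 0.06594143] 634.8562530505538
(array([605.8,   6.2,  -1.1]), np.float64(1.18), 489, array([599.9,   5.9]), np.float64(0.59), 168, array([6. , 0.3]))
(array([605. ,   8.7,   0. ]), np.float64(1.81), 316, array([598.8,   8.2]), np.float64(1.33), 228, array([6.2, 0.5]))
```

View pics/scene5c.png

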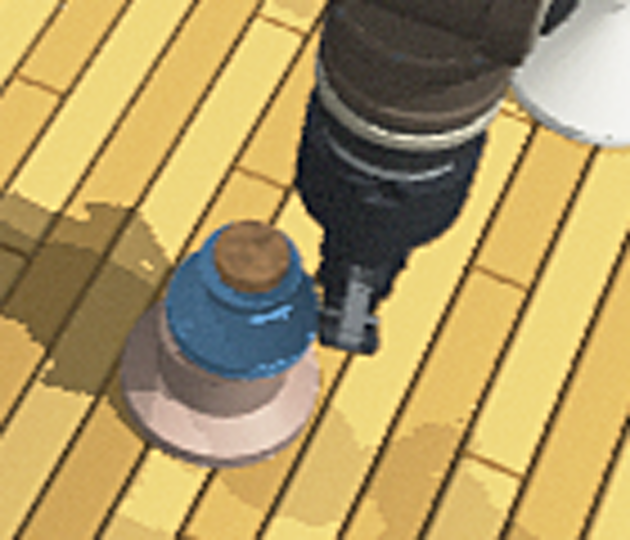

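View pics/side5c.png

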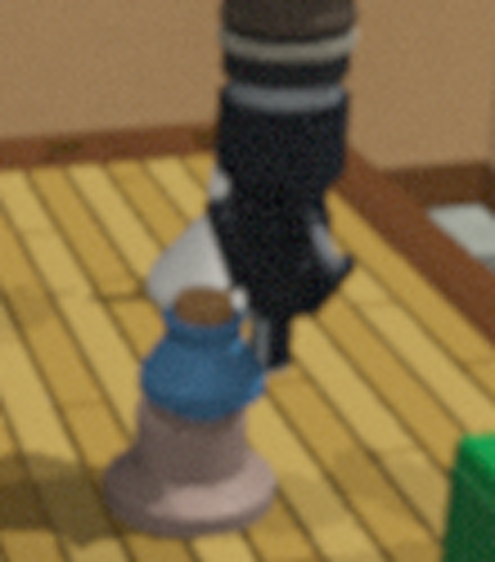

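(6.1, 0.4) mm is left, and the pot is upright and still in contact. I'll push 5.8 mm more, then back off.

```bash
python3 -m handwheel '[[-1,[-0.05,0,0],0],[-1,[-0.05,0,0],0],[-1,[-0.05,0,0],0],[-1,[-0.05,0,0],0],[-1,[-0.05,0,0],0],[-1,[-0.04,0,0],0],[-1,[0,0,0],0],[-1,[0,0,0],0],[-1,[0.05,0,0],0],[-1,[0.1,0,0],0],[-1,[0.2,0,0],0],[-1,[0.5,0,0],0],[-1,[0.5,0,0],0],[-1,[0.5,0,0],0],[-1,[0,0,-0.5],0],[-1,[0,0,-0.7],0],[-1,[0,0,-0.7],0],[-1,[0,0,0],0],[-1,[0,0,0],0]]'
python3 - <<'E'
from h import *
s=readout.observe();t=s['eef_pos'];print(t,s['force'],t[0]*.966+t[1]*.259)
for n in('scene','side'): grab(n,n+'6')
print(fitpot(load('scene6'),(325,400,180,250)));print(fitpot(load('side6'),(325,385,155,222)))
for n,(a,b,c,d) in dict(scene=(310,450,140,260),side=(310,420,100,225)).items():
    I=load(n+'6')['image'];cv2.imwrite(f'pics/{n}6c.png',cv2.resize(I[c:d,a:b],None,fx=4.5,fy=4.5,interpolation=cv2.INTER_CUBIC)[:,:,::-1])
E
```

```text
clock: 9.08
eef_pos: [682.2, 29.3, 140.5]
eef_rot: [0.0, 0.991, 0.131, 0.001]
force: [-0.8, 0.1, -0.5]
grip_width: 0.0
[682.19166681  29.31547723 140.54693378] [-0.81044979  0.09537225 -0.48566106] 666.5898587401849
(array([600.1,   4.3,  -1.3]), np.float64(1.32), 493, array([600. ,   5.9]), np.float64(0.72), 171, array([ 0.1, -1.6]))
(array([ 5.995e+02,  7.000e+00, -1.000e-01]), np.float64(1.91), 318, array([598.5,   8.3]), np.float64(1.42), 232, array([ 0.9, -1.4]))
```

View pics/scene6c.png

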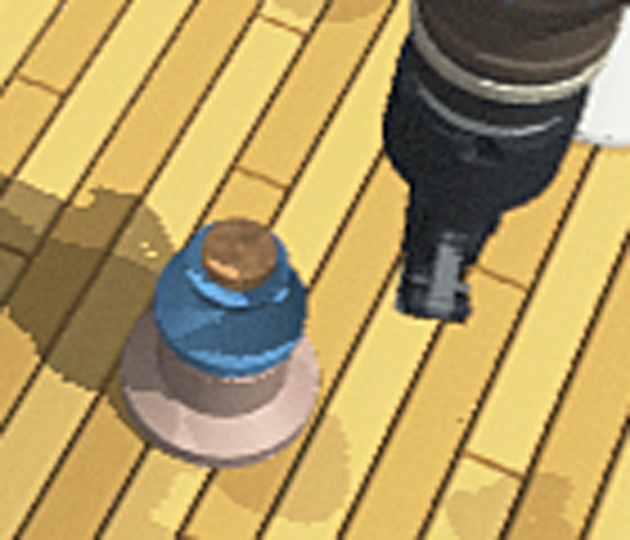

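View pics/side6c.png

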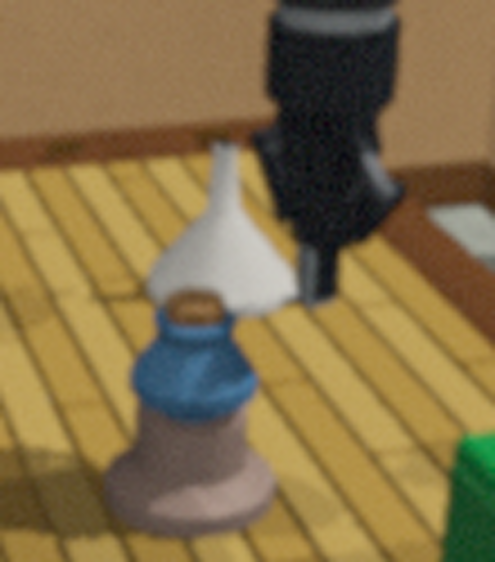

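The pot is upright and within about 1.6 mm of the plinth's centre in both views. The plinth hasn't moved, the hand is clear, and nothing else was approached, so I'm handing it in.

Run:
```python
from h import *
print(order.hand_in())
```

```text
the job is handed in; nothing more can be done
None
```

I slid the pot about 19 mm to the middle of the plinth and handed the job in at about 9 s. I pushed with shut fingertips from the far side, low on the belly, then backed the hand away and raised it.

- **Centring:** after I withdrew, the offset from the plinth's centre was (0.1, −1.6) mm in the scene camera and (0.9, −1.4) mm in the side camera. The limit is 8 mm.
- **Upright and in place:** the pot looked upright in both views. The plinth's measured position changed by less than 0.5 mm.
- **Force:** the wrist force was about 2 N at the one mid-push reading. I did not record the peak.
- **Bystanders:** I did not measure the funnel, jug, pump can or cabinet again at the end. The hand never came near them at low height.

The two cameras disagreed by about 2 mm on absolute positions, which is within the calibration. They agreed within 1 mm on the pot's position relative to the plinth.

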